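# Hang the dip basket, refit the knob and hold it pressed

## Task

Get the lab dipper ready: first hang the wire basket by its bail in the notch of the stand's hook, over the glass dish, keeping it upright, and let go of it. Then fit the loose control knob onto the D-shaped shaft of the control unit, turned so that its flat matches, push it fully home, press it down against its spring and finish while still holding it pressed down: do not let go. Leave the jar, tube rack, glove box and marker where they are.

Things in the scene. Friction and masses are not known exactly. Their poses are not given: they have to be found in the camera images.
- basket: Loose stainless wire basket, 56 x 56 x 50 mm tall, about 0.15 kg, standing upright. Origin: centre of its underside, z up. Its bail (6 mm round bar) lies in its y-z plane: uprights at y = +-27 mm, rising to a shallow peak, centreline 110 mm above the origin. The open window from the peak down to the rim is 57 mm high, 48 mm wide.
- basket_tab (a point): Middle of the black upright grip tab on the bail's peak, 135 mm above the basket's origin; axes as the basket's. The tab is 22 mm along x, 8 mm thick along y, from 110 to 155 mm above the origin: pinch it firmly across y from above and move steadily, or the basket swings the tab askew in the grip.
- basket_bail (a point): Underside of the bail's peak, 107 mm above the basket's origin; axes as the basket's. This is the point that rests on the hook.
- stand: Fixed dip stand: white base plate 130 x 130 x 12 mm, origin under its centre, z up. A steel mast (8 mm bar) rises at x = +55 mm to 215 mm; from its top an arm of the same bar runs towards -x, falling gently to the notch at x = -20 mm, then turns up to its end at x = -45 mm, 222 mm above the bench, the highest point. A glass dish (82 mm across, rim 45 mm above the bench) stands under the notch.
- hook_notch (a point): Top side of the hook's bar at its lowest point, 204 mm above the bench, where the bail's peak comes to rest; axes as the stand's. The free end is 25 mm away towards -x and 18 mm higher: bring the bail, its window square to x (either way round), from the -x side over the end towards +x, then down.
- knob: Loose black knob, about 0.04 kg, standing bore down on the bench. Origin: centre of its underside, z up. Skirt 40 mm across, 16 mm high, with a D-bore from below: 14.4 mm across, 14 mm deep, its flat 3.7 mm from the axis on the +x side. A pointer nose on the skirt (6 mm wide, 12 mm high, reaching 26 mm from the axis) points along +x, as the bore's flat.
- knob_grip (a point): Middle of the bar grip on the knob's top, 26 mm above the knob's origin; axes as the knob's. The bar is 36 mm along x, 10 mm thick along y, from 16 to 36 mm above the origin: pinch it firmly across y from above.
- unit: Fixed control unit: white box 130 x 130 mm and 70 mm tall, origin at the centre of its underside, z up. The upright D-shaft stands in the middle of its top face.
- shaft_top (a point): Centre of the upright D-shaft's upper end, 24 mm above the unit's top (94 mm above the bench) when free; z up. Shaft 12 mm round, flat 2.5 mm from the axis on this +x side, end chamfered 2 mm; a dark raised mark on the dial ring, 27 to 37 mm out, lies on the same side. The knob goes on only with its +x along this +x (within 10 degrees); home, its origin is 14 mm below this point.
- shaft (a joint): How far the shaft is pressed down, m: 0 free, 0.006 at its hard stop. A spring resists: about 2.4 N at the start of travel, about 7.2 N at the stop; it springs back when released. The knob's skirt then stays 4 mm clear of the unit's top.
- spindle (a joint): Angle of the shaft and its dial ring about the vertical relative to the unit, rad, counterclockwise from above; stiff (0.15 N m), it need not be turned.
- jar: Bystander: small clear jar with screw cap, 40 mm across, 75 mm tall, origin under its centre.
- rack: Bystander: black tube rack with capped tubes, 60 x 110 mm, 102 mm tall, origin under its centre.
- glovebox: Bystander: cardboard glove box 120 x 230 x 70 mm, origin under its centre.
- marker: Bystander: black marker pen lying along its y, 120 mm long, 14 mm wide, 12 mm high, origin under its centre.

How it is judged:
By the outcome, as a careful person would: the job done as asked, in the order asked, and still so for the second after the job is handed in, while the arm keeps its last pose, push and grip.
It also fails if it takes over 72 s, if anything falls off the work surface, if the arm or the gripper's body presses on something with over 40 N, if the wrist force passes 120 N, or if a joint passes its speed limit or range.

## Robot

A 6-joint arm with a two-finger parallel gripper is mounted at the origin on the work surface. World frame = base frame: x ahead of the robot, y to its left, z up, the work surface at z = 0. Lengths are in mm, angles in rad, forces in N, time in s.
With the tool pointing down it reaches from about 350 to 925 mm from the base axis. Payload 6.4 kg.
Tool frame: the origin (TCP) lies at the very end of the fingers, on their centre line; the grasp point (between the pads) lies 19 mm behind it; z points along the fingers, y is the line along which they close (so a half turn about z gives the same grasp; the last joint's range is limited). The gripper opens to 85 mm and grips with 20 to 120 N. Pads are 22 mm wide; open, the fingers measure 114 mm over their backs; the gripper's body (76 mm by 85 mm) begins 54 mm behind the grasp point. The pads swing forward as they close: fully open they stand 13 mm farther back than shut.
Start: joints at [-1.463, 0.245, 1.558, -0, 1.339, -0.174], TCP at [180.76, -624.372, 231.29] pointing down, gripper open.
Joint ranges: [-3.13, 3.13], [-1.02, 2.26], [0.13, 2.54], [-0.95, 4.09], [0.21, 2.88], [-2.74, 2.74]. Speed limits (rad/s): [2.57, 2.57, 3.14, 3.14, 3.14, 3.14].

## Interface

Orientations are given as a unit quaternion [w, x, y, z].
In Python, from rig import bot gives the robot as it stands.
- The arm moves only by the tool arm_command, never from a script. Its arguments are lists of equal length, an entry for each row: "linear": the shift along the tool's x, y, z in units of 40 mm (1.0 is 40 mm), a list of three; "turn": the turn, a rotation vector about the tool's x, y, z in units of 6 degrees (1.0 is 6 degrees), a list of three. In form: {"linear": [[x, y, z], ...], "turn": [[rx, ry, rz], ...]}. A call has 1 to 12 rows; each row is the pose to reach, as a shift and turn from the pose commanded when the call began, along the tool's axes at that moment; what a row does not reach only later rows make up. A row lasts 1/8 s, in which the tool goes at most 62.5 mm and 10.7 degrees, less where a joint would pass 70% of its speed; a pose out of reach is approached as far as the arm can. A call with a gripper value outside its range is refused whole. "grip" is the opening, from 0 (shut) to 1 (fully open), set as the call begins (left out, the last holds). The fingers move at their own pace and stop on an object; the grip force is fixed at half the most. Time passes only in rows, so rows that repeat a pose let the fingers close. It gives the time, the measured TCP pose, the force, the opening and the grip force at its end, in the units of the state.
- bot.observe(): the state, without advancing time (a new reading comes with each control period).
- bot.get_image(name): name is "scene" or "top" or "wrist"; returns (picture, depth): 420x560x3 uint8, red, green, blue; 420x560 float32, mm along the optical axis (not along the pixel's ray), 0 where there is no reading.
- bot.camera_params(name): a dict with "fx", "fy", "cx", "cy" (pixels), "rvec" (rotation vector, rad) and "tvec" (3), from world to camera coordinates, as OpenCV has them; the wrist camera has in their place "mount" (4x4, takes a point from camera to tool coordinates, whose origin is the TCP and whose axes are the flange's). Camera axes: x right, y down, z forward; pixel columns grow to the right and rows downward; lengths in mm; the calibration is good to about 2 mm. The wrist camera is an equidistant fisheye: a pixel r from the principal point sees the ray r / f radians off the axis. A picture is of the moment at which its call begins: read the wrist's pose just before it. camera_params takes no time and is no camera call.
- bot.close_job(): hands the job in; it is judged then, once.
The state is a dict: "t": time; "joint_positions": joint angles; "joint_vel": joint speeds; "joint_efforts": joint torques, N m; "ee_pos": TCP position; "tcp_rot": TCP orientation; "contact_force": force on the tool from outside, world axes, zero at the start; "wrist_torque": the same for the moment, N m; "opening": opening from 0.0 (shut) to 1.0 (fully open); "finger_force": force on a finger pad.
Only numpy, scipy, OpenCV 4.12 (cv2) and the standard library are available. Lean on these libraries where they do the work, as an engineer would, in place of code of your own. Each camera call takes 0.05 s, during which the arm holds its last target. There are 200 camera calls.

## Working session

There is one attempt and no reset: what is moved stays moved. The work goes in short steps, Python scripts to look and compute and a tool call to move; the robot and the scene stay as the last step left them, time stands still between calls to the robot, and variables do not carry over. Pictures are saved under pics/ and viewed, at most 10 in all, crops included, and the job is handed in when it is done.

Besides the shell and the picture viewer there is one more tool, called after "Emit:" as name(argument=value, ...), one argument or row to a line, values as JSON. arm_command: Moves the arm, as the interface text tells. Its arguments: {"type":"object","properties":{"linear":{"type":"array"},"turn":{"type":"array"},"grip":{"type":"number"}},"required":["linear","turn"]}

```bash
ls; mkdir -p pics; cat > h.py <<'E'
import numpy as np, cv2
from scipy.spatial.transform import Rotation as R
from rig import bot
def pose():
    s=bot.observe(); q=s['tcp_rot']; return np.array(s['ee_pos']), R.from_quat([q[1],q[2],q[3],q[0]])
def cam(n):
    c=bot.camera_params(n); return c
def unproj(n,u,v,d=None,z=None,P=None):
    c=cam(n)
    x=(u-c['cx'])/c['fx']; y=(v-c['cy'])/c['fy']
    if n=='wrist':
        r=np.hypot(x,y); k=np.tan(r)/r if r>1e-9 else 1
        ray=np.array([x*k,y*k,1]); M=np.array(c['mount']); p,Q=P
        o=Q.apply(M[:3,3])+p; D=Q.apply(M[:3,:3]@ray)
    else:
        Rc=R.from_rotvec(c['rvec']).as_matrix(); o=-Rc.T@np.array(c['tvec']); D=Rc.T@np.array([x,y,1])
    if d is None: d=(z-o[2])/D[2]
    return o+D*d
def totool(dw):  # world shift mm -> linear units
    return pose()[1].inv().apply(dw)/40
E
python3 - <<'E'
from h import *
s=bot.observe();print(s)
for n in['scene','top','wrist']:
    P=pose();im,d=bot.get_image(n);np.savez(f'pics/{n}0.npz',im=im,d=d,p=P[0],q=P[1].as_quat());cv2.imwrite(f'pics/{n}0.png',im[:,:,::-1])
    print(n,{k:np.round(v,3).tolist() for k,v in cam(n).items()})
E
```

```text
pics
{'t': 0.0, 'joint_positions': array([-1.46307838e+00,  2.45829970e-01,  1.55900579e+00, -2.15650416e-06,
        1.33866774e+00, -1.74149371e-01]), 'joint_vel': array([-0.00015367, -0.0010968 ,  0.00072486, -0.00076881, -0.00066534,
       -0.00021881]), 'joint_efforts': array([-4.40660251e-04, -4.29509175e+01, -3.26133513e+01, -1.50462433e-04,
        5.28974924e-03, -7.12988367e-06]), 'ee_pos': array([ 180.71203407, -623.80540427,  230.17455862]), 'tcp_rot': array([-9.54931776e-04,  9.90084792e-01,  1.40467759e-01,  3.06807362e-05]), 'contact_force': array([ 0.0767276 , -0.34238044,  0.17003315]), 'wrist_torque': array([-0.03298842, -0.00386746,  0.06281736]), 'finger_force': 0.0, 'opening': 1.003447469582558}
scene {'fx': 498.75, 'fy': 498.75, 'cx': 274.251, 'cy': 205.763, 'rvec': [1.114, 2.227, -1.146], 'tvec': [345.128, -170.108, 1722.236]}
top {'fx': 386.531, 'fy': 386.531, 'cx': 281.445, 'cy': 212.189, 'rvec': [2.12, -2.107, 0.194], 'tvec': [41.855, 617.5, 1070.695]}
wrist {'fx': 325.192, 'fy': 325.192, 'cx': 283.584, 'cy': 209.873, 'mount': [[-0.0, -0.958, -0.288, 73.474], [1.0, 0.0, -0.002, -1.047], [0.002, -0.288, 0.957, -143.63], [0.0, 0.0, 0.0, 1.0]]}
```

View pics/top0.png

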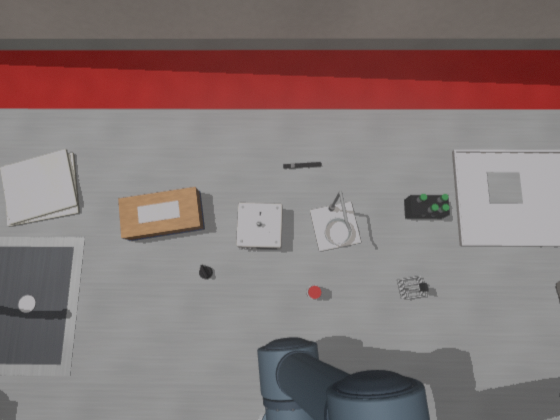

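View pics/scene0.png

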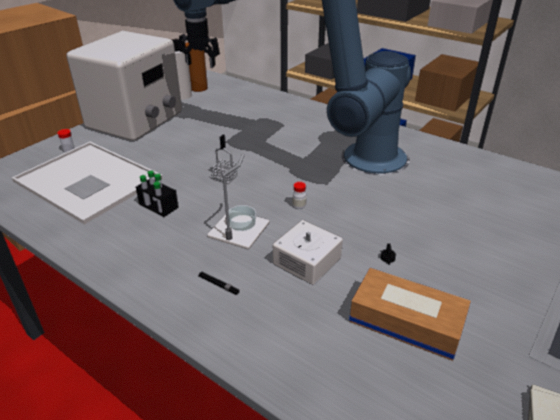

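The top view shows the basket at (410,288) with its black tab at (424,287), the stand at (336,227), the unit at (259,226) and the knob at (205,270). The jar is at (315,293), the rack at (428,207), the marker at (302,165) and the glove box at (160,213).

```bash
python3 - <<'E'
from h import *
f=np.load('pics/top0.npz');im=f['im'];d=f['d']
def r(*a,**k): return unproj(*a,**k).round(0).tolist()
for nm,u,v,z in[('tab',424,287,155),('bask',410,288,0),('standbase',336,227,12),('unit',259,226,70),('knob',205,270,36),('jar',315,293,75),('rack',428,207,100)]:
    print(nm,r('top',u,v,z=z),d[v,u])
a=cv2.resize(im[140:320,180:460],None,fx=2.85,fy=2.85,interpolation=cv2.INTER_CUBIC)
cv2.imwrite('pics/topc.png',a[:,:,::-1])
E
```

```text
tab [405.0, -323.0, 155.0] 0.0
bask [402.0, -336.0, 0.0] 1044.5803
standbase [582.0, -119.0, 12.0] 1166.0073
unit [574.0, 110.0, 70.0] 1106.7185
knob [449.0, 267.0, 36.0] 1140.3401
jar [387.0, -49.0, 75.0] 1071.2458
rack [627.0, -368.0, 100.0] 1127.2706
```

View pics/topc.png

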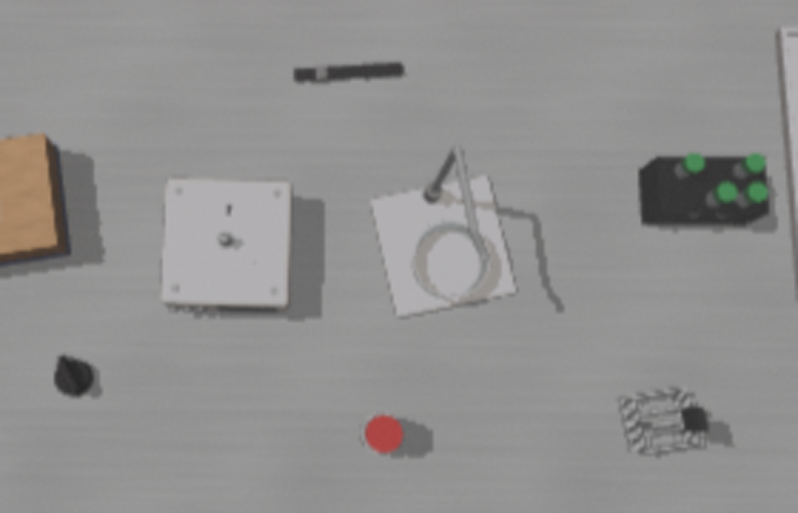

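The crop confirms that the stand's mast is at the far side, (432,195), and the hook end points towards the robot at about (487,260). The unit's mark at (228,209) is on the far side of the shaft at (225,240). The knob nose points up-left. Next I move above the basket for a closer look.

Emit:
arm_command(
  linear=[
    [0.8, -0.6, -0.3],
    [2.2, -1.7, -0.7],
    [3.7, -2.8, -0.75],
    [5.2, -4.0, -0.75],
    [6.7, -5.1, -0.75],
    [7.4, -5.6, -0.75],
    [7.45, -5.65, -0.75],
    [7.45, -5.65, -0.75],
  ],
  turn=[
    [0, 0, 0],
    [0, 0, 0],
    [0, 0, 0],
    [0, 0, 0],
    [0, 0, 0],
    [0, 0, 0],
    [0, 0, 0],
    [0, 0, 0],
  ],
)

```text
t: 1.15
ee_pos: [404.8, -323.1, 261.1]
tcp_rot: [-0.0, 0.99, 0.142, -0.0]
contact_force: [0.6, -0.3, 0.1]
opening: 1.0
finger_force: 0.0
```

```bash
python3 - <<'E'
from h import *
P=pose();im,d=bot.get_image('wrist');np.savez('pics/w1.npz',im=im,d=d,p=P[0],q=P[1].as_quat());cv2.imwrite('pics/w1.png',im[:,:,::-1])
print(P[0],bot.observe()['t'])
f=np.load('pics/top0.npz')
def c(x,y,z): return unproj('top',x/2.85+180,y/2.85+140,z=z).round(0)
S=[c(*p,12) for p in[(371,200),(487,177),(517,292),(398,317)]];U=[c(*p,70) for p in[(168,178),(292,182),(288,306),(163,303)]]
print(S,np.mean(S,0));print(U,np.mean(U,0))
print('mast',c(432,195,12),c(458,150,215),'end',c(487,260,222),'shaft',c(225,240,94),'mark',c(228,209,70))
E
```

```text
[ 404.81848786 -323.06177041  261.10447627] 1.2
[array([634., -41.,  12.]), array([ 659., -166.,   12.]), array([ 535., -194.,   12.]), array([508., -69.,  12.])] [ 584.  -117.5   12. ]
[array([644., 170.,  70.]), array([640.,  43.,  70.]), array([513.,  46.,  70.]), array([515., 171.,  70.])] [578.  107.5  70. ]
mast [ 639. -107.   12.] [ 638. -106.  215.] end [ 538. -128.  222.] shaft [576. 109.  94.] mark [612. 108.  70.]
```

View pics/w1.png

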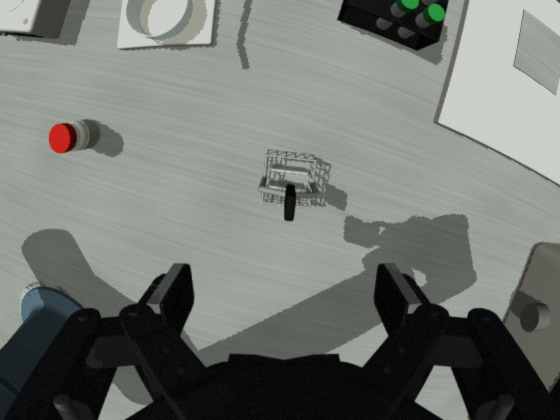

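The wrist view shows the tab at (290,202) and the bail shoulders at about (262,188) and (315,190). The basket is nearly aligned with the tool. I enlarge it to read its yaw.

```bash
python3 - <<'E'
from h import *
f=np.load('pics/w1.npz');im=f['im']
a=cv2.resize(im[140:230,240:360],None,fx=6.5,fy=6.5,interpolation=cv2.INTER_CUBIC)
cv2.imwrite('pics/w1c.png',a[:,:,::-1])
d=f['d'];P=(f['p'],R.from_quat(f['q']))
# height map points in window
pts=[]
for v in range(140,230):
    for u in range(245,335):
        if d[v,u]>0:
            p=unproj('wrist',u,v,d=d[v,u],P=P); pts.append([u,v,*p])
pts=np.array(pts)
for lo,hi in[(115,170),(95,115),(42,56)]:
    k=pts[(pts[:,4]>lo)&(pts[:,4]<hi)]; print(lo,len(k),k.mean(0).round(1) if len(k) else '')
    if len(k)>3:
        rect=cv2.minAreaRect(k[:,2:4].astype(np.float32));print(rect)
E
```

```text
Traceback (most recent call last):
  File "h.py", line 9, in unproj
    c=cam(n)
  File "h.py", line 7, in cam
    c=bot.camera_params(n); return c
ValueError: time passes only in moves, steps and waits
```

View pics/w1c.png

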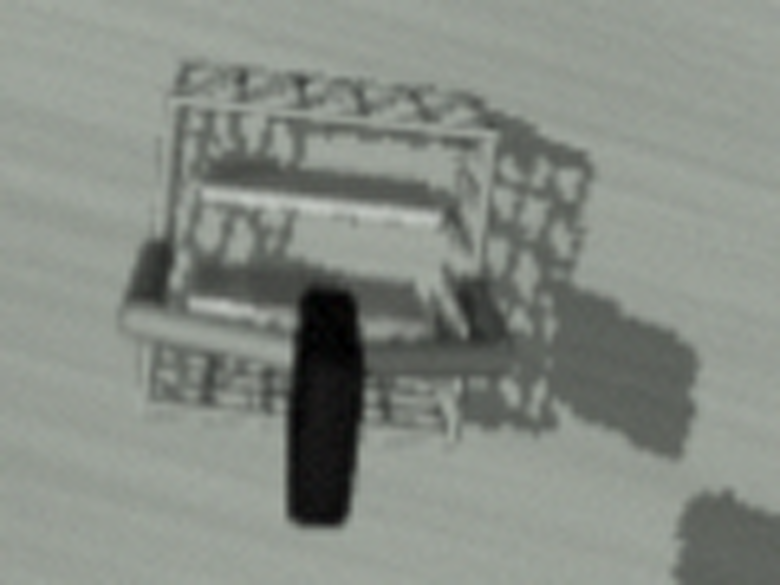

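The crop shows the far rim corners at (178,100) and (492,132), the bail shoulders at (130,318) and (505,352), and the tab from (330,290) to (318,520).

```bash
python3 - <<'E'
s=open('h.py').read().replace("def cam(n):\n    c=bot.camera_params(n); return c","C={n:bot.camera_params(n) for n in('scene','top','wrist')}\ndef cam(n): return C[n]")
open('h.py','w').write(s)
E
python3 - <<'E'
from h import *
f=np.load('pics/w1.npz');d=f['d'];P=(f['p'],R.from_quat(f['q']))
def c(x,y,z): return unproj('wrist',x/6.5+240,y/6.5+140,z=z,P=P).round(1)
def yaw(a,b): v=b-a; return np.degrees(np.arctan2(v[0],-v[1]))  # a->b along -y
a,b=c(178,100,50),c(492,132,50);print('rim',a,b,yaw(a,b),np.linalg.norm(a-b),'centre from far rim',(a+b)/2)
a,b=c(130,318,100),c(505,352,100);print('bail',a,b,yaw(a,b),np.linalg.norm(a-b),(a+b)/2)
print('tab near top',c(318,522,155),'far',c(330,400,155), 'bailpeak',c(330,345,110))
pts=np.array([unproj('wrist',u,v,d=d[v,u],P=P) for v in range(140,230) for u in range(245,335) if d[v,u]>0])
for lo,hi in[(115,170),(95,115),(40,58)]:
    k=pts[(pts[:,2]>lo)&(pts[:,2]<hi)]; print(lo,len(k))
    if len(k)>3: print(k.mean(0).round(1),cv2.minAreaRect(k[:,:2].astype(np.float32)))
print('tool yaw',P[1].apply([1,0,0]))
E
```

```text
rim [ 427.1 -296.3   50. ] [ 436.9 -348.7   50. ] 10.593245607818902 53.308535901860935 centre from far rim [ 432.  -322.5   50. ]
bail [ 400.6 -299.   100. ] [ 411.3 -353.9  100. ] 11.028679153437682 55.93299562869843 [ 405.95 -326.45  100.  ]
tab near top [ 395.4 -328.8  155. ] far [ 411.  -325.7  155. ] bailpeak [ 407.2 -327.7  110. ]
115 381
[ 408.7 -325.3  149.1] ((406.2637634277344, -326.14801025390625), (21.582265853881836, 8.099193572998047), 9.831441879272461)
95 316
[ 406.3 -325.1  105.8] ((409.10430908203125, -325.3379211425781), (14.703765869140625, 59.2426872253418), 13.734764099121094)
40 540
[ 408.7 -325.8   47.5] ((405.63726806640625, -325.62347412109375), (55.922462463378906, 58.54206848144531), 9.891545295715332)
tool yaw [ 9.59703372e-01  2.81014956e-01 -1.78634451e-04]
```

Tab centre is (406,-326) with yaw about 10°, and the sizes match. I descend and grip.

Emit:
arm_command(
  linear=[
    [0.01, 0.08, 0.0],
    [0.01, 0.08, 0.8],
    [0.01, 0.08, 2.0],
    [0.01, 0.08, 3.0],
    [0.01, 0.08, 3.5],
    [0.01, 0.08, 3.55],
    [0.01, 0.08, 3.55],
  ],
  turn=[
    [0, 0, 0.8],
    [0, 0, 1.05],
    [0, 0, 1.05],
    [0, 0, 1.05],
    [0, 0, 1.05],
    [0, 0, 1.05],
    [0, 0, 1.05],
  ],
)

```text
t: 2.08
ee_pos: [405.4, -328.5, 120.1]
tcp_rot: [0.001, 0.996, 0.085, 0.0]
contact_force: [0.1, 0.5, -0.4]
opening: 0.995
finger_force: 0.0
```

Emit:
arm_command(
  linear=[
    [0, 0, 0],
    [0, 0, 0],
    [0, 0, 0],
    [0, 0, 0],
    [0, 0, 0],
    [0, 0, 0],
    [0, 0, 0],
    [0, 0, 0],
    [0, 0, 0],
    [0, 0, 0],
  ],
  turn=[
    [0, 0, 0],
    [0, 0, 0],
    [0, 0, 0],
    [0, 0, 0],
    [0, 0, 0],
    [0, 0, 0],
    [0, 0, 0],
    [0, 0, 0],
    [0, 0, 0],
    [0, 0, 0],
  ],
  grip=0,
)

```text
t: 3.32
ee_pos: [405.6, -327.5, 119.5]
tcp_rot: [0.0, 0.996, 0.086, 0.0]
contact_force: [1.0, -0.6, 2.0]
opening: 0.088
finger_force: 59.1
```

Emit:
arm_command(
  linear=[
    [0, 0, -0.08],
    [0, 0, -0.25],
    [0, 0, -0.5],
    [0, 0, -0.85],
    [0, 0, -1.2],
    [0, 0, -1.55],
    [0, 0, -1.9],
    [0, 0, -2.25],
    [0, 0, -2.6],
    [0, 0, -2.95],
    [0, 0, -3.2],
    [0, 0, -3.35],
  ],
  turn=[
    [0, 0, 0],
    [0, 0, 0],
    [0, 0, 0],
    [0, 0, 0],
    [0, 0, 0],
    [0, 0, 0],
    [0, 0, 0],
    [0, 0, 0],
    [0, 0, 0],
    [0, 0, 0],
    [0, 0, 0],
    [0, 0, 0],
  ],
)

```text
t: 4.82
ee_pos: [405.5, -327.5, 254.0]
tcp_rot: [0.0, 0.996, 0.086, 0.0]
contact_force: [-0.2, 0.1, -1.2]
opening: 0.088
finger_force: 58.7
```

```bash
python3 - <<'E'
from h import *
p,Q=pose();print(p,Q.apply([1,0,0]),bot.observe()['contact_force'])
a=np.radians(12.6);n=np.array([564.5,-122,252]);s=np.array([np.cos(a),np.sin(a),0])
print('appr',totool(n-70*s-p),'notch',totool(n-p))
E
```

```text
[ 405.51133562 -327.48309666  253.97510895] [9.85270155e-01 1.71004862e-01 2.42862712e-04] [-0.16161871  0.11064869 -1.22400062]
appr [ 3.04664375 -4.29765639  0.04844194] notch [ 4.79462287 -4.3817327   0.04883368]
```

Emit:
arm_command(
  linear=[
    [0.08, -0.1, 0],
    [0.25, -0.35, 0],
    [0.55, -0.75, 0],
    [0.85, -1.2, 0],
    [1.2, -1.7, 0],
    [1.55, -2.2, 0],
    [1.9, -2.7, 0],
    [2.25, -3.2, 0],
    [2.6, -3.65, 0],
    [2.85, -4.0, 0],
    [3.0, -4.2, 0],
    [3.05, -4.3, 0],
  ],
  turn=[
    [0, 0, 0],
    [0, 0, 0],
    [0, 0, -0.1],
    [0, 0, -0.2],
    [0, 0, -0.3],
    [0, 0, -0.4],
    [0, 0, -0.45],
    [0, 0, -0.45],
    [0, 0, -0.45],
    [0, 0, -0.45],
    [0, 0, -0.45],
    [0, 0, -0.45],
  ],
)

```text
t: 6.32
ee_pos: [496.4, -136.5, 253.2]
tcp_rot: [0.0, 0.994, 0.11, -0.0]
contact_force: [-0.1, -0.4, -1.3]
opening: 0.084
finger_force: 58.7
```

```bash
python3 - <<'E'
from h import *
P=pose();print(P[0],bot.observe()['contact_force'])
im,d=bot.get_image('wrist');np.savez('pics/w2.npz',im=im,d=d,p=P[0],q=P[1].as_quat())
im2,d2=bot.get_image('scene')
a=cv2.resize(im2[90:290,150:350],(500,500));b=cv2.resize(im,None,fx=.54,fy=.54)
o=np.zeros((500,800,3),np.uint8);o[:,:500]=a;o[:226,500:800]=b[:226,:300]
o[226:500,500:]=cv2.resize(im[0:230,150:402],(300,274))
cv2.imwrite('pics/m2.png',o[:,:,::-1])
# hook bar points from wrist depth
uv=[(u,v) for v in range(0,230,1) for u in range(100,480)if d[v,u]>0]
pts=np.array([unproj('wrist',u,v,d=d[v,u],P=P) for u,v in uv])
a=np.radians(12.6);s=np.array([np.cos(a),np.sin(a)]);t=np.array([-s[1],s[0]])
l=(pts[:,:2]-[584,-117.5])@np.c_[s,t]
k=(pts[:,2]>185)&(pts[:,2]<235)&(abs(l[:,1])<30)&(l[:,0]<70)&(l[:,0]>-60)
for x in range(-60,70,10):
    m=k&(l[:,0]>=x)&(l[:,0]<x+10)
    if m.sum(): print(x,m.sum(),l[m,1].mean().round(1),np.ptp(l[m,1]).round(1),pts[m,2].max().round(1), l[m,0].min().round(1))
E
```

```text
[ 496.36653493 -136.51808722  253.22107521] [-0.07389146 -0.42879134 -1.28421057]
-50 120 3.0 7.1 224.2 -45.5
-40 268 3.0 7.4 223.6 -39.9
-30 244 3.0 7.6 216.0 -29.9
-20 237 2.9 8.3 208.6 -20.0
-10 262 2.8 8.2 209.0 -10.0
0 243 2.5 7.5 211.7 0.0
10 244 2.4 8.0 213.3 10.0
20 250 2.4 7.9 215.8 20.1
30 242 2.5 7.3 217.3 30.0
40 243 2.3 7.8 218.9 40.0
50 5 2.7 7.7 216.8 50.0
```

View pics/m2.png

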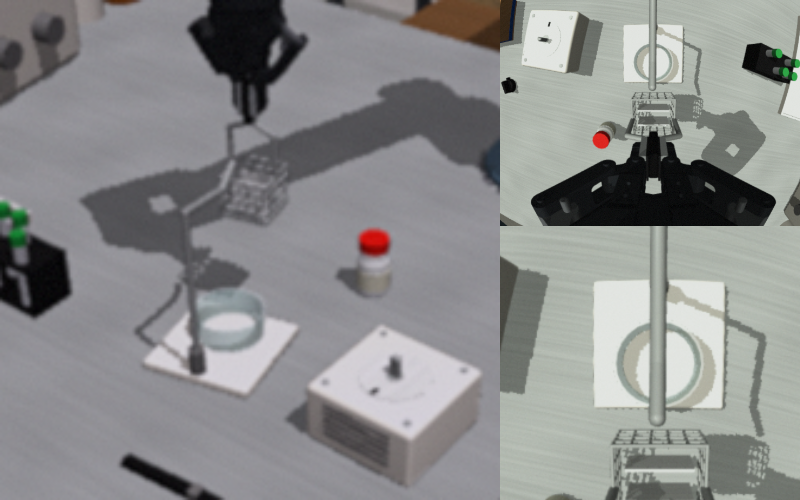

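The bail faces the hook end squarely and is about 17 mm above it; the hook lies about 2 mm to tool -y. I move in.

Emit:
arm_command(
  linear=[
    [0.04, -0.02, 0],
    [0.15, -0.06, 0],
    [0.32, -0.06, 0],
    [0.52, -0.06, 0],
    [0.72, -0.06, 0],
    [0.92, -0.06, 0],
    [1.12, -0.06, 0],
    [1.32, -0.06, 0],
    [1.52, -0.06, 0],
    [1.66, -0.06, 0],
    [1.73, -0.06, 0],
    [1.74, -0.06, 0],
  ],
  turn=[
    [0, 0, 0],
    [0, 0, 0],
    [0, 0, 0],
    [0, 0, 0],
    [0, 0, 0],
    [0, 0, 0],
    [0, 0, 0],
    [0, 0, 0],
    [0, 0, 0],
    [0, 0, 0],
    [0, 0, 0],
    [0, 0, 0],
  ],
)

```text
t: 7.92
ee_pos: [563.7, -119.6, 253.3]
tcp_rot: [-0.0, 0.994, 0.109, -0.0]
contact_force: [1.1, 0.2, -1.3]
opening: 0.085
finger_force: 58.7
```

Emit:
arm_command(
  linear=[
    [0, 0, 0],
    [0, 0, 0.05],
    [0, 0, 0.15],
    [0, 0, 0.28],
    [0, 0, 0.42],
    [0, 0, 0.56],
    [0, 0, 0.68],
    [0, 0, 0.78],
    [0, 0, 0.84],
    [0, 0, 0.84],
  ],
  turn=[
    [0, 0, 0],
    [0, 0, 0],
    [0, 0, 0],
    [0, 0, 0],
    [0, 0, 0],
    [0, 0, 0],
    [0, 0, 0],
    [0, 0, 0],
    [0, 0, 0],
    [0, 0, 0],
  ],
)

```text
t: 9.18
ee_pos: [565.3, -119.8, 222.0]
tcp_rot: [0.001, 0.994, 0.109, 0.002]
contact_force: [2.0, 1.5, 5.1]
opening: 0.087
finger_force: 59.9
```

Emit:
arm_command(
  linear=[
    [0.05, -0.02, -0.02],
    [0.1, -0.04, -0.02],
    [0.1, -0.04, -0.02],
    [0.1, -0.04, -0.02],
  ],
  turn=[
    [0, 0, 0],
    [0, 0, 0],
    [0, 0, 0],
    [0, 0, 0],
  ],
)

```text
t: 9.68
ee_pos: [567.5, -116.8, 220.3]
tcp_rot: [-0.0, 0.994, 0.109, 0.0]
contact_force: [2.7, 0.9, 0.4]
opening: 0.086
finger_force: 59.1
```

```bash
python3 - <<'E'
from h import *
P=pose();s=bot.observe();print(P[0],s['contact_force'],s['wrist_torque'])
im,d=bot.get_image('wrist')
im2,d2=bot.get_image('scene')
o=np.zeros((560,800,3),np.uint8);o[:500,:400]=cv2.resize(im2[100:260,180:308],(400,500),interpolation=cv2.INTER_CUBIC);o[:500,400:]=cv2.resize(im[60:260,200:360],(400,500),interpolation=cv2.INTER_CUBIC)
cv2.imwrite('pics/m3.png',o[:,:,::-1])
E
```

```text
[ 567.50041745 -116.82822936  220.32542685] [2.68642286 0.86280858 0.35103923] [ 0.15790499 -0.54165598  0.03102389]
```

View pics/m3.png

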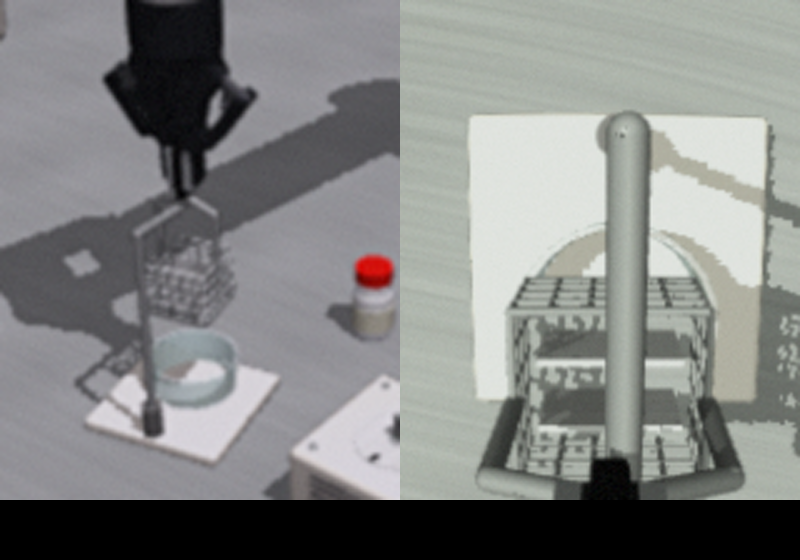

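The bail hangs over the hook with the tab nearly centred; the basket is clear of the dish. I lower the rest in small steps.

Emit:
arm_command(
  linear=[
    [0, 0, 0],
    [0, 0, 0],
    [0, 0, 0.02],
    [0, 0, 0.04],
    [0, 0, 0.04],
  ],
  turn=[
    [0, 0, 0],
    [0, 0, 0],
    [0, 0, 0],
    [0, 0, 0],
    [0, 0, 0],
  ],
)

```text
t: 10.4
ee_pos: [567.6, -117.1, 219.8]
tcp_rot: [0.0, 0.994, 0.109, 0.001]
contact_force: [2.6, 3.4, 5.1]
opening: 0.088
finger_force: 59.7
```

Emit:
arm_command(
  linear=[
    [0, -0.02, 0.02],
    [0, -0.02, 0.04],
    [0, -0.02, 0.04],
  ],
  turn=[
    [0, 0, 0],
    [0, 0, 0],
    [0, 0, 0],
  ],
)

```text
t: 10.78
ee_pos: [567.7, -116.9, 219.4]
tcp_rot: [0.001, 0.994, 0.109, 0.001]
contact_force: [1.1, 2.0, 9.4]
opening: 0.086
finger_force: 60.5
```

Emit:
arm_command(
  linear=[
    [0, 0, -0.04],
    [0, 0, -0.05],
    [0, 0, -0.05],
  ],
  turn=[
    [0, 0, 0],
    [0, 0, 0],
    [0, 0, 0],
  ],
)

```text
t: 11.15
ee_pos: [567.4, -116.8, 219.8]
tcp_rot: [0.001, 0.994, 0.109, 0.001]
contact_force: [3.6, 0.2, 5.4]
opening: 0.083
finger_force: 59.8
```

Emit:
arm_command(
  linear=[
    [0, 0, 0],
    [0, 0, 0],
    [0, 0, 0],
    [0, 0, 0],
    [0, 0, 0],
    [0, 0, 0],
  ],
  turn=[
    [0, 0, 0],
    [0, 0, 0],
    [0, 0, 0],
    [0, 0, 0],
    [0, 0, 0],
    [0, 0, 0],
  ],
  grip=0.4,
)

```text
t: 11.9
ee_pos: [567.0, -116.4, 219.3]
tcp_rot: [-0.0, 0.994, 0.109, -0.0]
contact_force: [-0.4, -0.4, -0.6]
opening: 0.4
finger_force: 0.0
```

Emit:
arm_command(
  linear=[
    [0, 0, -0.1],
    [0, 0, -0.4],
    [0, 0, -0.9],
    [0, 0, -1.5],
    [0, 0, -2.2],
    [0, 0, -2.6],
    [0, 0, -2.6],
  ],
  turn=[
    [0, 0, 0],
    [0, 0, 0],
    [0, 0, 0],
    [0, 0, 0],
    [0, 0, 0],
    [0, 0, 0],
    [0, 0, 0],
  ],
)

```text
t: 12.78
ee_pos: [567.7, -116.6, 325.5]
tcp_rot: [0.001, 0.994, 0.109, 0.002]
contact_force: [0.5, -0.3, -0.5]
opening: 0.399
finger_force: 0.0
```

```bash
python3 - <<'E'
from h import *
P=pose();s=bot.observe();print(P[0],s['contact_force'])
im,d=bot.get_image('wrist');np.savez('pics/w4.npz',im=im,d=d,p=P[0],q=P[1].as_quat())
im2,d2=bot.get_image('scene')
o=np.zeros((500,800,3),np.uint8);o[:,:400]=cv2.resize(im2[100:260,180:308],(400,500),interpolation=cv2.INTER_CUBIC);o[:,400:]=cv2.resize(im[80:280,200:360],(400,500),interpolation=cv2.INTER_CUBIC)
cv2.imwrite('pics/m4.png',o[:,:,::-1])
pts=np.array([unproj('wrist',u,v,d=d[v,u],P=P) for v in range(60,320) for u in range(200,370) if d[v,u]>0])
k=pts[(pts[:,2]>220)&(pts[:,2]<265)&(abs(pts[:,0]-565)<40)&(abs(pts[:,1]+118)<40)];print(len(k),k.max(0),cv2.minAreaRect(k[:,:2].astype(np.float32)))
E
```

```text
[ 567.67699611 -116.62933178  325.45228279] [ 0.47612309 -0.28785334 -0.54991714]
529 [ 583.05839979 -106.27661335  256.69168226] ((561.317138671875, -116.03578186035156), (44.83380889892578, 10.290651321411133), 17.836746215820312)
```

View pics/m4.png

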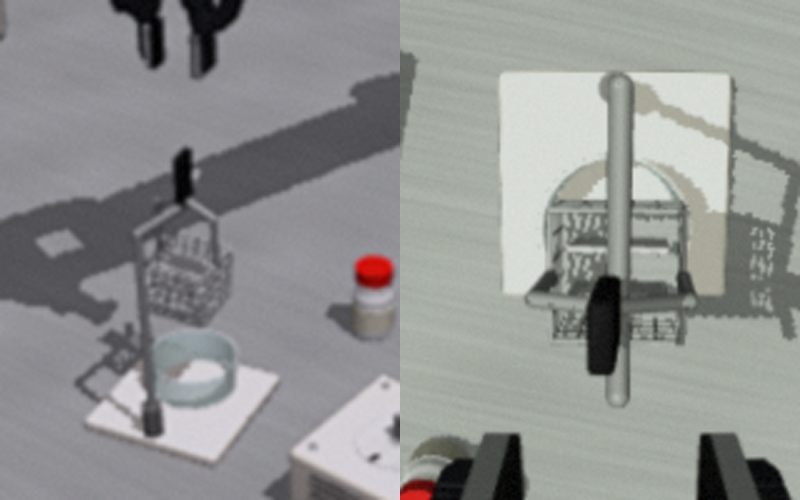

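The basket hangs upright in the notch with the tab free, and the tab top is at 252 mm plus the known bias, as expected. Next I go to the knob.

Emit:
arm_command(
  linear=[
    [0, -0.5, 0],
    [-0.1, -1.6, 0],
    [-0.2, -2.9, 0],
    [-0.3, -4.2, 0],
    [-0.4, -5.5, 0.2],
    [-0.5, -6.8, 0.6],
    [-0.6, -8.1, 1.1],
    [-0.75, -9.2, 1.6],
    [-0.8, -9.8, 1.85],
    [-0.82, -10.0, 1.9],
    [-0.82, -10.0, 1.9],
    [-0.82, -10.0, 1.9],
  ],
  turn=[
    [0, 0, 0],
    [0, 0, -0.4],
    [0, 0, -0.8],
    [0, 0, -1.2],
    [0, 0, -1.6],
    [0, 0, -2.0],
    [0, 0, -2.4],
    [0, 0, -2.8],
    [0, 0, -3.2],
    [0, 0, -3.2],
    [0, 0, -3.2],
    [0, 0, -3.2],
  ],
  grip=1,
)

```text
t: 14.38
ee_pos: [448.6, 266.4, 247.9]
tcp_rot: [0.0, 0.962, 0.273, 0.0]
contact_force: [0.4, -0.7, -0.1]
opening: 0.999
finger_force: 0.0
```

```bash
python3 - <<'E'
from h import *
P=pose();s=bot.observe();print(P[0],s['contact_force'],s['joint_positions'].round(2))
im,d=bot.get_image('wrist');np.savez('pics/w5.npz',im=im,d=d,p=P[0],q=P[1].as_quat())
x=P[1].apply([1,0,0]);print('tool yaw',np.degrees(np.arctan2(x[1],x[0])))
uv=[(u,v) for v in range(60,320) for u in range(150,420) if d[v,u]>0]
pts=np.array([unproj('wrist',u,v,d=d[v,u],P=P) for u,v in uv])
near=np.hypot(pts[:,0]-449,pts[:,1]-267)<60
dark=np.array([im[v,u].max()<60 for u,v in uv])
for lo,hi in[(26,45),(31,45),(10,22),(8,45)]:
    k=pts[near&dark&(pts[:,2]>lo)&(pts[:,2]<hi)];print(lo,len(k))
    if len(k)>4:
        print(k.mean(0).round(1),cv2.minAreaRect(k[:,:2].astype(np.float32)),k[:,2].max())
        c=k[:,:2].mean(0);r=np.hypot(*(k[:,:2]-c).T);i=r.argsort()[-6:];print(r[i].round(1),np.degrees(np.arctan2(*(k[i,:2]-c).T[::-1])).round())
cv2.imwrite('pics/w5c.png',cv2.resize(im[90:290,180:400],(660,600),interpolation=cv2.INTER_CUBIC)[:,:,::-1])
E
```

```text
[448.59999409 266.38454693 247.85239177] [ 0.42107494 -0.70432863 -0.14354221] [ 0.32 -0.07  1.87 -0.    1.35  1.34]
tool yaw 31.667936131975292
26 280
[446.  275.1  36.5] ((445.2198181152344, 274.7210388183594), (34.261844635009766, 9.017815589904785), 31.55544090270996) 39.122949980596616
[17.6 17.9 18.  18.1 18.1 18.2] [-145. -141. -138. -156. -159. -134.]
31 274
[445.7 274.9  36.7] ((445.2198181152344, 274.7210388183594), (34.261844635009766, 9.017815589904785), 31.55544090270996) 39.122949980596616
[17.3 17.6 17.6 17.8 17.8 17.9] [-145. -141. -138. -156. -160. -134.]
10 562
[447.4 275.2  16.5] ((445.5444641113281, 275.13037109375), (38.161441802978516, 36.753562927246094), 74.38302612304688) 21.615855603065143
[22.2 22.3 22.3 23.1 23.2 23.2] [28. 37. 34. 31. 29. 37.]
8 851
[447.  275.3  23.1] ((445.5444641113281, 275.13037109375), (38.161441802978516, 36.753562927246094), 74.38302612304688) 39.122949980596616
[22.6 22.6 23.3 23.4 23.5 23.5] [37. 34. 34. 31. 37. 28.]
```

View pics/w5c.png

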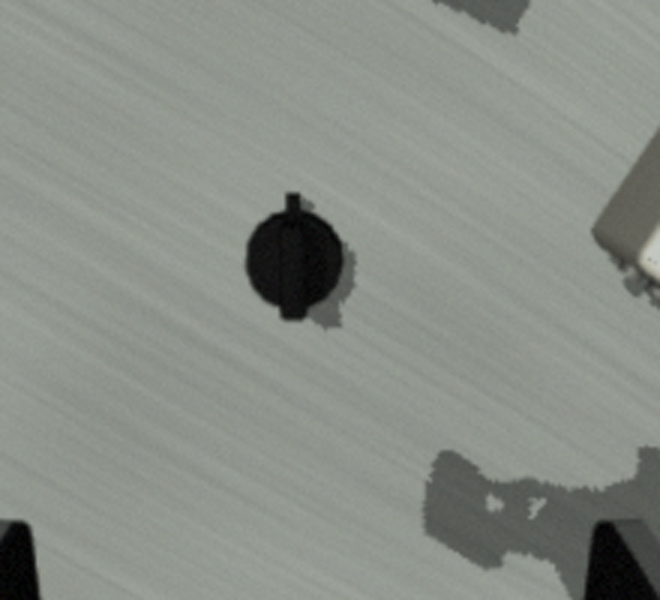

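The knob is at (295,260) in the crop with its nose straight up along tool +x. Its centre is (445,275), and its yaw of 31.5° equals the tool yaw. I pinch the bar with the tips just above the skirt.

Emit:
arm_command(
  linear=[
    [0.04, -0.22, 0.5],
    [0.04, -0.22, 1.7],
    [0.04, -0.22, 3.0],
    [0.04, -0.22, 4.2],
    [0.04, -0.22, 5.1],
    [0.04, -0.22, 5.6],
    [0.04, -0.22, 5.7],
    [0.04, -0.22, 5.7],
  ],
  turn=[
    [0, 0, 0],
    [0, 0, 0],
    [0, 0, 0],
    [0, 0, 0],
    [0, 0, 0],
    [0, 0, 0],
    [0, 0, 0],
    [0, 0, 0],
  ],
)

```text
t: 15.42
ee_pos: [445.7, 275.1, 20.1]
tcp_rot: [-0.0, 0.962, 0.273, 0.001]
contact_force: [-1.2, -0.3, 0.5]
opening: 1.003
finger_force: 0.0
```

Emit:
arm_command(
  linear=[
    [0, 0, 0],
    [0, 0, 0],
    [0, 0, 0],
    [0, 0, 0],
    [0, 0, 0],
    [0, 0, 0],
    [0, 0, 0],
    [0, 0, 0],
    [0, 0, 0],
    [0, 0, 0],
  ],
  turn=[
    [0, 0, 0],
    [0, 0, 0],
    [0, 0, 0],
    [0, 0, 0],
    [0, 0, 0],
    [0, 0, 0],
    [0, 0, 0],
    [0, 0, 0],
    [0, 0, 0],
    [0, 0, 0],
  ],
  grip=0,
)

```text
t: 16.68
ee_pos: [445.2, 275.4, 19.7]
tcp_rot: [-0.0, 0.962, 0.274, 0.0]
contact_force: [-1.7, -0.2, 4.4]
opening: 0.093
finger_force: 62.3
```

```bash
python3 - <<'E'
from h import *
P=pose();s=bot.observe();print(P[0],s['contact_force'],s['opening'],s['finger_force'])
E
```

```text
[445.16118434 275.41598368  19.67291379] [-1.74126495 -0.22628664  4.40585405] 0.09332702412026074 62.258663177490234
```

Emit:
arm_command(
  linear=[
    [0, 0, -0.2],
    [0, 0, -0.8],
    [0, 0, -1.6],
    [0, 0, -2.6],
    [-0.1, 0.5, -3.5],
    [-0.2, 1.2, -4.1],
    [-0.4, 2.0, -4.25],
    [-0.6, 2.9, -4.25],
    [-0.8, 3.8, -4.25],
    [-0.88, 4.2, -4.25],
    [-0.88, 4.33, -4.25],
    [-0.88, 4.33, -4.25],
  ],
  turn=[
    [0, 0, 0],
    [0, 0, 0],
    [0, 0, 0],
    [0, 0, 0.3],
    [0, 0, 0.9],
    [0, 0, 1.7],
    [0, 0, 2.6],
    [0, 0, 3.5],
    [0, 0, 4.4],
    [0, 0, 5.1],
    [0, 0, 5.4],
    [0, 0, 5.4],
  ],
)

```text
t: 18.18
ee_pos: [505.8, 109.6, 189.1]
tcp_rot: [-0.0, 1.0, -0.005, -0.0]
contact_force: [-0.1, -0.7, -0.4]
opening: 0.1
finger_force: 61.6
```

```bash
python3 - <<'E'
from h import *
P=pose();s=bot.observe();print(P[0],s['contact_force'],s['opening'],s['finger_force'])
x=P[1].apply([1,0,0]);print('tool yaw',np.degrees(np.arctan2(x[1],x[0])))
im,d=bot.get_image('wrist');np.savez('pics/w6.npz',im=im,d=d,p=P[0],q=P[1].as_quat())
uv=[(u,v) for v in range(0,330) for u in range(130,430) if d[v,u]>0]
pts=np.array([unproj('wrist',u,v,d=d[v,u],P=P) for u,v in uv]);g=np.array([im[v,u].max() for u,v in uv])
near=np.hypot(pts[:,0]-576,pts[:,1]-109)<60
def rep(n,k):
    print(n,len(k))
    if len(k)>3: print(k.mean(0).round(1),k[:,2].max().round(1),cv2.minAreaRect(k[:,:2].astype(np.float32)),[a.round(1) if hasattr(a,'round') else a for a in cv2.minEnclosingCircle(k[:,:2].astype(np.float32))])
rep('shafttop',pts[near&(pts[:,2]>91)&(pts[:,2]<110)])
rep('shaft',pts[near&(pts[:,2]>80)&(pts[:,2]<110)])
c=np.array([576,109]);r=np.hypot(*(pts[:,:2]-c).T)
mk=(r>22)&(r<45)&(g<80)&(pts[:,2]<85)&(pts[:,2]>60);rep('mark',pts[mk])
cv2.imwrite('pics/w6c.png',cv2.resize(im[60:420,80:500],(700,600),interpolation=cv2.INTER_CUBIC)[:,:,::-1])
E
```

```text
[505.81477514 109.6398128  189.10745074] [-0.10880702 -0.67606354 -0.44934561] 0.10040685121546468 61.582828760147095
tool yaw -0.625066762713857
shafttop 158
[578.9 112.3  94.5] 96.6 ((578.2875366210938, 112.1143798828125), (11.629819869995117, 8.122706413269043), 89.14852142333984) [(580.180419921875, 112.24817657470703), 6.019872665405273]
shaft 158
[578.9 112.3  94.5] 96.6 ((578.2875366210938, 112.1143798828125), (11.629819869995117, 8.122706413269043), 89.14852142333984) [(580.180419921875, 112.24817657470703), 6.019872665405273]
mark 47
[612.3 109.7  73.1] 74.5 ((611.9924926757812, 109.56852722167969), (3.1353418827056885, 8.98420524597168), 89.3594970703125) [(612.0073852539062, 108.91437530517578), 4.561496734619141]
```

View pics/w6c.png

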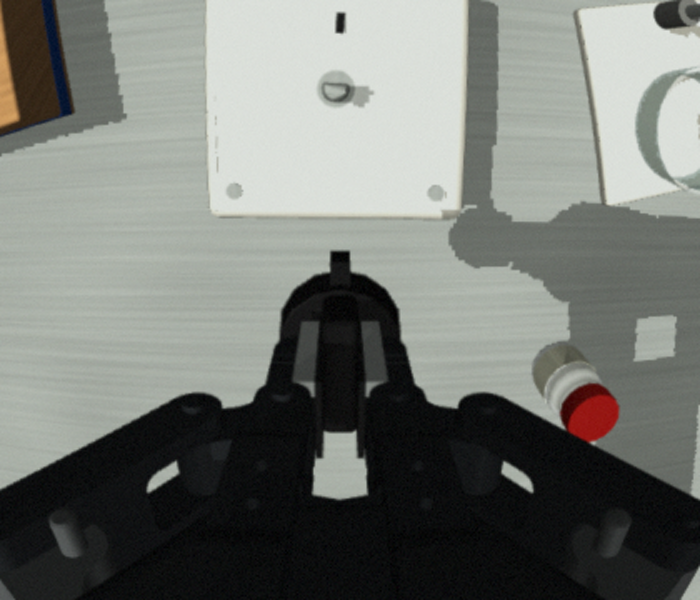

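The shaft is at (337,90) in the crop with its flat and the mark at (340,22) on the far side, and the knob is held squarely with its nose along tool +x. The shaft axis is (580.2,112.2) and the flat's yaw is about -3°. I move above it and descend to just over the shaft.

Emit:
arm_command(
  linear=[
    [0.2, -0.02, 0],
    [0.6, -0.05, 0],
    [1.1, -0.085, 0],
    [1.5, -0.085, 0],
    [1.8, -0.085, 0],
    [1.87, -0.085, 0.3],
    [1.87, -0.085, 0.8],
    [1.87, -0.085, 1.3],
    [1.87, -0.085, 1.65],
    [1.87, -0.085, 1.78],
    [1.87, -0.085, 1.78],
  ],
  turn=[
    [0, 0, 0],
    [0, 0, 0.2],
    [0, 0, 0.37],
    [0, 0, 0.37],
    [0, 0, 0.37],
    [0, 0, 0.37],
    [0, 0, 0.37],
    [0, 0, 0.37],
    [0, 0, 0.37],
    [0, 0, 0.37],
    [0, 0, 0.37],
  ],
)

```text
t: 19.6
ee_pos: [580.8, 112.0, 117.9]
tcp_rot: [0.0, 1.0, -0.025, -0.0]
contact_force: [-0.2, -0.4, -0.3]
opening: 0.099
finger_force: 61.6
```

Emit:
arm_command(
  linear=[
    [0, 0, 0.04],
    [0, 0, 0.09],
    [0, 0, 0.14],
    [0, 0, 0.19],
    [0, 0, 0.22],
    [0, 0, 0.22],
  ],
  turn=[
    [0, 0, 0],
    [0, 0, 0],
    [0, 0, 0],
    [0, 0, 0],
    [0, 0, 0],
    [0, 0, 0],
  ],
)

```text
t: 20.35
ee_pos: [580.9, 111.9, 109.2]
tcp_rot: [0.0, 1.0, -0.025, 0.0]
contact_force: [0.6, -0.6, -0.5]
opening: 0.101
finger_force: 61.6
```

No resistance 4 mm past the shaft top, so the knob is entering. I continue.

Emit:
arm_command(
  linear=[
    [0, 0, 0.04],
    [0, 0, 0.08],
    [0, 0, 0.12],
    [0, 0, 0.16],
    [0, 0, 0.2],
    [0, 0, 0.22],
    [0, 0, 0.22],
  ],
  turn=[
    [0, 0, 0],
    [0, 0, 0],
    [0, 0, 0],
    [0, 0, 0],
    [0, 0, 0],
    [0, 0, 0],
    [0, 0, 0],
  ],
)

```text
t: 21.22
ee_pos: [581.0, 111.9, 100.5]
tcp_rot: [0.0, 1.0, -0.025, 0.0]
contact_force: [2.5, -1.2, -0.3]
opening: 0.1
finger_force: 61.6
```

Emit:
arm_command(
  linear=[
    [0, 0, 0.03],
    [0, 0, 0.06],
    [0, 0, 0.09],
    [0, 0, 0.1],
    [0, 0, 0.1],
  ],
  turn=[
    [0, 0, 0],
    [0, 0, 0],
    [0, 0, 0],
    [0, 0, 0],
    [0, 0, 0],
  ],
)

```text
t: 21.85
ee_pos: [581.1, 112.0, 96.8]
tcp_rot: [0.0, 1.0, -0.025, 0.0]
contact_force: [-0.0, -2.3, 3.6]
opening: 0.095
finger_force: 62.2
```

Emit:
arm_command(
  linear=[
    [0, 0.01, 0.03],
    [0, 0.01, 0.06],
    [0, 0.01, 0.08],
    [0, 0.01, 0.1],
    [0, 0.01, 0.1],
    [0, 0.01, 0.1],
  ],
  turn=[
    [0, 0, 0],
    [0, 0, 0],
    [0, 0, 0],
    [0, 0, 0],
    [0, 0, 0],
    [0, 0, 0],
  ],
)

```text
t: 22.6
ee_pos: [581.2, 111.9, 93.4]
tcp_rot: [-0.0, 1.0, -0.025, 0.0]
contact_force: [-2.2, -0.7, 9.4]
opening: 0.1
finger_force: 63.0
```

Emit:
arm_command(
  linear=[
    [0, 0, 0.02],
    [0, 0, 0.04],
    [0, 0, 0.04],
    [0, 0, 0.04],
  ],
  turn=[
    [0, 0, 0],
    [0, 0, 0],
    [0, 0, 0],
    [0, 0, 0],
  ],
)

```text
t: 23.1
ee_pos: [581.3, 111.9, 93.1]
tcp_rot: [-0.0, 1.0, -0.025, 0.0]
contact_force: [-5.4, -1.7, 16.6]
opening: 0.103
finger_force: 64.0
```

```bash
python3 - <<'E'
from h import *
P=pose();s=bot.observe();print(P[0],s['contact_force'],s['finger_force'])
im,d=bot.get_image('scene');c=cam('scene')
d0=np.load('pics/scene0.npz')['im']
# basket check: tab top in the top view / dark blob near expected tab
Rc=R.from_rotvec(c['rvec']).as_matrix()
q=Rc@np.array([564,-119,232])+np.array(c['tvec']);print('expected tab px',c['fx']*q[0]/q[2]+c['cx'],c['fy']*q[1]/q[2]+c['cy'])
u,v=int(c['fx']*q[0]/q[2]+c['cx']),int(c['fy']*q[1]/q[2]+c['cy'])
w=im[v-20:v+20,u-15:u+15].max(2)<50;ys,xs=np.nonzero(w);print(len(ys),xs.mean()+u-15,ys.mean()+v-20)
im,d=bot.get_image('wrist')
uv=[(u,v) for v in range(0,330,2) for u in range(130,430,2) if d[v,u]>0]
pts=np.array([unproj('wrist',u,v,d=d[v,u],P=P) for u,v in uv]);g=np.array([im[v,u].max() for u,v in uv])
r=np.hypot(pts[:,0]-581,pts[:,1]-112)
k=pts[(g<70)&(pts[:,0]>598)&(r<45)&(pts[:,2]<100)]
print('nose/mark',[(lo,hi,m.mean(0).round(1)) for lo,hi in((60,76),(76,100)) if len(m:=k[(k[:,2]>lo)&(k[:,2]<hi)])])
E
```

```text
[581.34910885 111.88989319  93.14412518] [-5.3759313  -1.71722708 16.64917487] 63.990211486816406
expected tab px 238.35615510243298 153.8194592907455
75 238.09333333333333 156.28
nose/mark [(60, 76, array([612.3, 109.5,  73. ])), (76, 100, array([601. , 113. ,  85.2]))]
```

The knob is at the hard stop: force rose from 9 to 17 N over 0.3 mm, and the nose top is at 85 mm against an expected 86. The basket is still hanging, so I hand in.

```bash
python3 -c "
from rig import bot
print(bot.close_job())"
```

```text
the job is handed in; nothing more can be done
None
```

I handed in the job at about 23 s of the 72 s allowed: the basket hangs released and upright in the hook notch over the dish, and the knob is on the D-shaft, home and held pressed to its stop.

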